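# Press a re-glued carton in a ratchet clamp, free it and put it away

### The arm

A 6-joint arm with a two-finger parallel gripper is mounted at the origin on a cart in front of the work surface, level with it; the furniture and walls round the work are solid. World frame = base frame: x ahead of the robot, y to its left, z up, the work surface at z = 0. Lengths are in m, angles in rad, forces in N, time in s.
With the tool pointing down it reaches from about 0.375 to 0.975 m from the base axis. Payload 3.8 kg.
Tool frame: the origin (TCP) lies midway between the tips of the shut fingers; the grasp point (between the pads) lies 19 mm behind it; z points along the fingers, y is the line along which they close (so a half turn about z gives the same grasp; the last joint's range is limited). The gripper opens to 85 mm and grips with 20 to 120 N. Pads are 22 mm wide; open, the fingers measure 114 mm over their backs; the gripper's body (76 mm by 85 mm) begins 54 mm behind the grasp point. The pads swing forward as they close: fully open they stand 13 mm farther back than shut.
Start: joints at [-1.363, 0.264, 1.604, -0, 1.274, -0.037], TCP at [0.164, -0.655, 0.231] pointing down, gripper open.
Joint ranges: [-2.63, 2.63], [-0.94, 2.18], [0.31, 2.57], [-1.31, 4.45], [0, 2.66], [-2.55, 2.55]. Speed limits (rad/s): [2.57, 2.57, 3.14, 3.14, 3.14, 3.14].

### API

Orientations are given as a rotation vector (axis times angle).
In Python, from workcell import status, read_camera, workorder, masks_of gives the robot as it stands.
- The arm moves only by the tool drive_tool, never from a script. Its argument "rows" is a list of rows, each a list of 7 numbers: the turn, a rotation vector about the tool's x, y, z in degrees, then the shift along the tool's x, y, z in m, then the opening, from 0 (shut) to 1 (fully open). In form: [[ax, ay, az, tx, ty, tz, claw], ...]. A call has 1 to 8 rows; each row shifts and turns the commanded pose from where the row before left it, along the tool's axes as they then stand; what a row does not reach is not made up. A row lasts 1/12 s, in which the tool goes at most 41.7 mm and 7.16 degrees, less where a joint would pass 70% of its speed; a pose out of reach is approached as far as the arm can. A call is refused whole if a number of a shift passes 0.0417 or a number of a turn 7.16, either way. A call with a gripper value outside its range is refused whole. The fingers move at their own pace and stop on an object; "force" is the grip in N (left out, the last holds). Time passes only in rows, so rows that do not move let the fingers close. It gives the time, the measured TCP pose, the force, the opening and the grip force at its end, in the units of the state.
- status.read_state(): the state, without advancing time (a new reading comes with each control period).
- read_camera(name): name is "side" or "top" or "wrist"; returns a dict with "color" (384x512x3 uint8, red, green, blue), "intrinsics" (3x3 intrinsics, pixels), "world_from_camera" (4x4, takes a point from camera to world coordinates); the wrist camera has in their place "mount" (4x4, takes a point from camera to tool coordinates, whose origin is the TCP and whose axes are the flange's). Camera axes: x right, y up, looking along -z (the intrinsics and any distortion apply to the point x, -y, -z); pixel columns grow to the right and rows downward; lengths in m; the calibration is good to about 2 mm. The wrist camera is an equidistant fisheye: a pixel r from the principal point sees the ray r / f radians off the axis. A picture is of the moment at which its call begins: read the wrist's pose just before it. There is no depth.
- workorder.finish_job(): hands the job in; it is judged then, once.
Trained networks look in a picture, given as the dict that the camera call returned (one of the last four; its "shot" number tells which), for a name from the list of things; names that differ only in an ending like _2 or _b are one class to them, and where a whole thing is asked for, a point or a joint stands for the part that bears it (a point fixed in the world has none). Each returns a list of dicts, best first, with "score" (0 to 1); they miss things now and then, are a little off and sometimes report something else, mostly with a low value. They report only what shows in the picture. A call takes as long as a camera call. They do not tell look-alikes from the thing itself.
- masks_of(picture, name): "mask" (384x512 bool, what is visible of it) and "bbox" ([left, top, right, bottom] in pixels, round what is visible of it).
The state is a dict: "time": time; "q": joint angles; "joint_vel": joint speeds; "joint_torque": joint torques, N m; "tool_pos": TCP position; "tcp_rot": TCP orientation; "wrist_force": force on the tool from outside, world axes, zero at the start; "torque": the same for the moment, N m; "width": opening from 0.0 (shut) to 1.0 (fully open); "grip_force": force on a finger pad.
Only numpy, scipy, OpenCV 4.12 (cv2) and the standard library are available. Lean on these libraries where they do the work, as an engineer would, in place of code of your own. Each camera call takes 0.05 s, during which the arm holds its last target. There are 200 camera calls.

### The job

The end flaps of the carton lying in the bench clamp have just been glued: pump the clamp's orange trigger until the ratchet jaw squeezes the carton firmly, at about 15 N and never more than 24 N or the carton is crushed, then let go of the trigger and leave it clamped for two seconds. Press the red release so that the jaw springs fully back, take the carton out and lay it flat in the green basket. Move the jaw only by its trigger and release, and leave the other things standing where they are.

Things in the scene. Friction and masses are not known exactly. Their poses are not given: they have to be found in the camera images.
- clamp: Bench clamp fixed to the table. Aluminium bed 90 mm wide (x), 295 mm long (y), top 12 mm above the table; grey stop block at its -y end, its face between y = -66 and -50 mm (exact place not reported); sliding jaw; grey housing (64 mm high, two ears to 90 mm) at y = 103 to 204 mm. Origin: on the table, mid carton bed; y runs from stop to housing. The jaw closes towards -y.
- jaw: Sliding jaw: rubber-faced plate 52 mm wide, to 46 mm above the table, on springs (1.8 N per mm, 20 mm of give). Origin: on the bed under the plate's face with the springs slack, axes as the clamp's; at y = 58 mm in the clamp's frame when fully open. The ratchet holds it in 5 mm steps: when the trigger is let go it falls back by up to one step, up to 8 N less squeeze.
- trigger_pad (a point): Top middle of the orange round cross bar (44 mm long, 20 mm thick, smooth) at the trigger's end; push here. About 102 mm above the table at rest; 24 mm down is its end stop; a spring lifts it back. A full stroke (21 mm or more) moves the jaw 10 mm on, or 5 mm under load. The push takes 6 to 7 N while the jaw runs free, plus about 0.65 N per N of squeeze: 17 N here is about 16 N of squeeze.
- trigger (a joint): Angle of the trigger (rad): 0 at rest (bar up), 0.34 fully pressed. Its pivot is 70 mm from the bar towards the carton, 80 mm above the table.
- release_top (a point): Top middle of the red round release button (26 mm across) on the housing, 90 mm above the table. It goes straight down 8 mm against 2 to 10 N; from about 6 mm down the ratchet is free and a weak spring (3 to 5 N) draws the jaw back while the button is held (hold it 0.5 s or more). It bobs by up to 3 mm as the ratchet clicks.
- carton: White and green medicine carton, 45 mm (x) by 95 mm (y) by 30 mm (z), about 40 g, lying on the clamp's bed between stop and jaw. Origin: centre of its underside; y is its long axis. Take it from above across its 45 mm width.
- basket: Green slotted basket, fixed, 196 mm (x) by 266 mm (y), rim 89 mm high; inside it is clear for 128 mm in x and 198 mm in y; the floor is 2 mm above the table. Origin: centre of its underside.
- pill_bottle: Amber pill bottle with white cap, 43 mm across and 77 mm high, a bystander. Origin: centre of its underside.
- stamp: Hand stamp with black handle on a wooden foot, 26 x 50 x 72 mm, a bystander. Origin: centre of its underside.
There are look-alikes about, which are no part of the job. Leave any purple look-alike of the carton alone.

How it is judged:
By the outcome, as a careful person would: the job done as asked, in the order asked, and still so for the second after the job is handed in, with the robot touching nothing.
It also fails if it takes over 67 s, if anything falls off the work surface, if the arm or the gripper's body presses on something with over 40 N, if the wrist force passes 120 N, or if a joint passes its speed limit or range.

## Working session

There is one attempt and no reset: what is moved stays moved. The work goes in short steps, Python scripts to look and compute and a tool call to move; the robot and the scene stay as the last step left them, time stands still between calls to the robot, and variables do not carry over. Pictures are saved under pics/ and viewed, at most 13 in all, crops included, and the job is handed in when it is done.

Besides the shell and the picture viewer there is one more tool, called after "Request:" as name([rows], argument=value, ...), one row to a line, values as JSON. drive_tool: Moves the arm, as the interface text tells. Its arguments: {"type":"object","properties":{"rows":{"type":"array"},"force":{"type":"number"}},"required":["rows"]}

```bash
mkdir -p pics
cat > h.py <<'E'
import numpy as np, cv2
from workcell import status, read_camera, workorder, masks_of
from scipy.spatial.transform import Rotation as R
def ray(p,u,v):
    K=p["intrinsics"];d=np.array([(u-K[0][2])/K[0][0],-(v-K[1][2])/K[1][1],-1.])
    T=np.array(p["world_from_camera"]);return T[:3,3],T[:3,:3]@d
def atz(p,u,v,z):
    o,d=ray(p,u,v);return o+d*(z-o[2])/d[2]
def proj(p,X):
    T=np.array(p["world_from_camera"]);c=T[:3,:3].T@(np.array(X)-T[:3,3]);K=p["intrinsics"]
    return K[0][0]*c[0]/-c[2]+K[0][2],K[1][1]*-c[1]/-c[2]+K[1][2]
def tri(p1,a,p2,b):
    o1,d1=ray(p1,*a);o2,d2=ray(p2,*b);s=np.linalg.lstsq(np.c_[d1,-d2],o2-o1,rcond=None)[0]
    A=o1+d1*s[0];B=o2+d2*s[1];return (A+B)/2,np.linalg.norm(A-B)
def save(p,n): cv2.imwrite("pics/"+n,p["color"][:,:,::-1])
E
python3 - <<'E'
from h import *
s=status.read_state();print(s)
P={}
for c in("top","side"):
    p=P[c]=read_camera(c);save(p,c+"0.png");print(c,np.round(p["world_from_camera"],3).tolist(),np.round(p["intrinsics"],1).tolist())
    for n in("clamp","jaw","trigger_pad","release_top","carton","basket","pill_bottle","stamp"):
        for m in masks_of(p,n)[:3]:
            v,u=np.nonzero(m["mask"]);print(c,n,round(m["score"],2),m["bbox"],u.mean().round(1),v.mean().round(1),len(u))
E
```

```text
{'time': 0.0, 'q': array([-1.36284715e+00,  2.64743643e-01,  1.60540662e+00, -5.36634522e-06,
        1.27372532e+00, -3.69018762e-02]), 'joint_vel': array([-1.80342716e-03, -8.78145456e-05,  2.23660007e-04, -6.43545508e-04,
        5.08942933e-04,  9.00792803e-05]), 'joint_torque': array([ 1.27203948e-03, -5.15112126e+01, -3.67313719e+01,  1.60415138e-04,
        1.28136249e-02,  5.27927781e-07]), 'tool_pos': array([ 0.16346696, -0.65412767,  0.22995085]), 'tcp_rot': array([-3.11582150e+00, -3.83375837e-01,  3.14115117e-04]), 'wrist_force': array([ 0.55460705, -0.0181283 , -0.38638462]), 'torque': array([-0.03386228,  0.01267353, -0.03345342]), 'grip_force': 0.0, 'width': 1.002638627014936}
top [[0.056, 0.976, -0.211, 0.356], [-0.998, 0.054, -0.014, -0.103], [-0.003, 0.211, 0.977, 1.304], [0.0, 0.0, 0.0, 1.0]] [[362.9, 0.0, 251.6], [0.0, 362.9, 185.6], [0.0, 0.0, 1.0]]
top clamp 0.56 [189.1, 193.3, 280.8, 223.8] 230.5 207.8 1639
top clamp 0.4 [244.9, 201.8, 268.6, 217.7] 255.6 208.7 379
top jaw 0.75 [214.8, 197.6, 239.6, 214.1] 232.6 207.1 186
top trigger_pad 0.59 [186.8, 193.7, 215
[... 754 characters left out ...]
259.9 232.5 969
side jaw 0.66 [181.2, 222.0, 196.5, 250.3] 188.3 234.9 330
side jaw 0.61 [251.6, 219.6, 269.2, 245.6] 260.5 231.5 92
side jaw 0.42 [259.6, 207.5, 275.5, 223.9] 267.1 213.1 177
side trigger_pad 0.75 [240.3, 223.5, 255.8, 233.1] 251.2 229.5 137
side release_top 0.37 [255.8, 213.9, 261.4, 222.7] 258.3 218.5 56
side carton 0.53 [258.4, 207.0, 274.0, 221.9] 266.6 213.5 128
side carton 0.49 [300.9, 166.1, 313.6, 175.9] 308.4 172.6 89
side basket 0.74 [182.8, 247.6, 287.8, 334.4] 237.0 288.2 5758
side basket 0.23 [238.7, 223.0, 260.4, 233.3] 251.3 229.4 189
side pill_bottle 0.59 [182.7, 223.5, 194.5, 248.1] 188.1 234.8 328
side stamp 0.42 [215.2, 198.2, 224.3, 218.2] 220.3 208.9 133
```

View pics/top0.png

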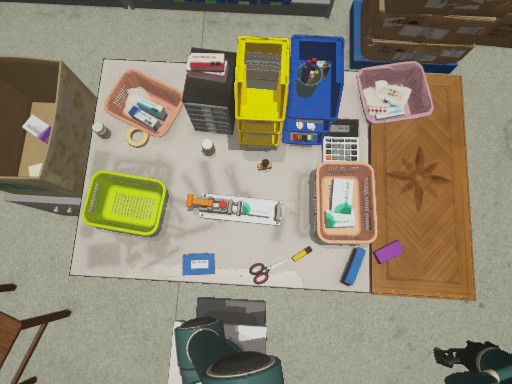

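View pics/side0.png

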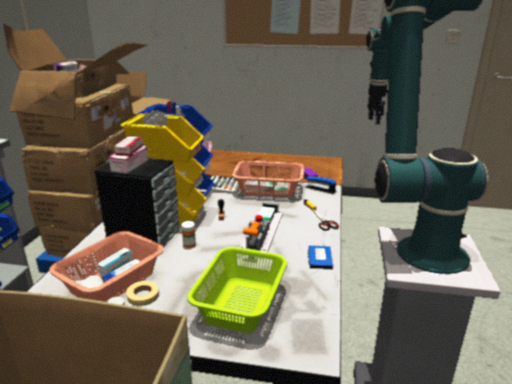

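The top view shows the clamp at about (187–282, 193–224), trigger at the left (towards +y), basket at (125, 203), bottle at (207, 147) and stamp at (264, 165). The side view agrees.

Run:
```python
from h import *
t=read_camera("top");s=read_camera("side")
a=cv2.resize(t["color"][185:232,180:290],None,fx=7,fy=7,interpolation=cv2.INTER_CUBIC)
b=cv2.resize(s["color"][200:260,235:290],None,fx=4,fy=4,interpolation=cv2.INTER_CUBIC)
im=np.zeros((a.shape[0]+b.shape[0],a.shape[1],3),np.uint8);im[:a.shape[0]]=a;im[a.shape[0]:,:b.shape[1]]=b
cv2.imwrite("pics/crop.png",im[:,:,::-1])
for n,q,r in(("trig",(197.4,201),(251.2,229.5)),("rel",(222.5,204),(258.3,218.5))): print(n,tri(t,q,s,r))
for n,q,z in(("trig",(197.4,201),.1),("rel",(224,203.5),.09),("bask",(123.7,202.5),.06),("bottle",(207.6,143),.077),("stamp",(264,162),.07),("carton",(255.3,208.7),.042)): print(n,atz(t,*q,z).round(3))
```

```text
trig (array([0.5554029 , 0.0969146 , 0.08376506]), np.float64(0.0007971373382035566))
rel (array([0.54964908, 0.01108255, 0.07847816]), np.float64(0.0012699269408671082))
trig [0.552 0.094 0.1  ]
rel [0.55  0.005 0.09 ]
bask [0.539 0.356 0.06 ]
bottle [0.766 0.08  0.077]
stamp [ 0.709 -0.123  0.07 ]
carton [ 0.546 -0.102  0.042]
```

View pics/crop.png

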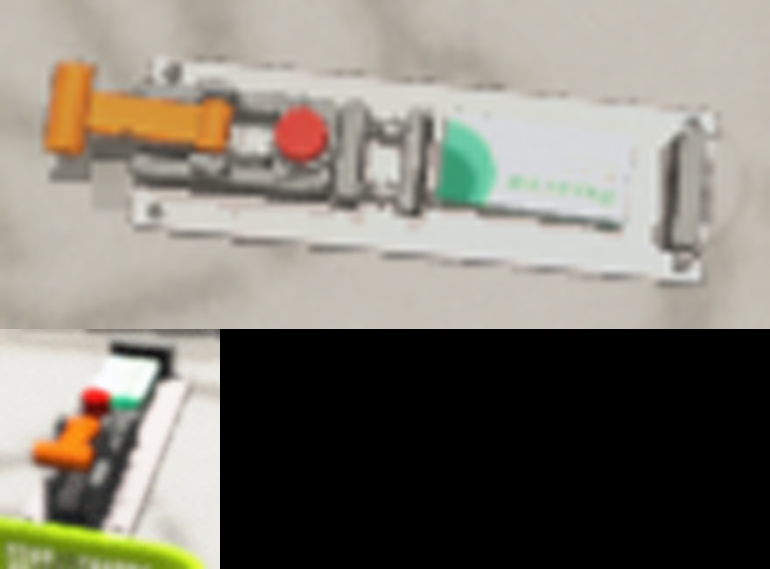

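The crop gives the bar centre at (190, 200.3), the release at (223, 204.1), and bed corners that I can use to fit the clamp frame.

Run:
```python
from h import *
t=read_camera("top");s=read_camera("side")
g=lambda u,v,z:atz(t,180+(u-3)/7,185+(v-3)/7,z).round(4)
C=[g(150,58,.012),g(718,112,.012),g(700,282,.012),g(132,226,.012)];print(C)
l=[np.linalg.norm(C[i]-C[(i+1)%4]).round(3) for i in range(4)];print(l)
ax=(C[0]+C[3]-C[1]-C[2])/2;print("yaxis deg",np.degrees(np.arctan2(ax[1],ax[0])), "ctr",np.mean(C,0))
tr=g(70,107,.102);re=g(301,134,.09);print("bar",tr,"ends",g(74,62,.1),g(66,153,.1),"rel",re)
d=tr-re;print(np.degrees(np.arctan2(d[1],d[0])),np.linalg.norm(d[:2]))
for n,u,v,z in(("jawL",425,112,.046),("jawR",420,212,.046),("stopT",683,130,.04),("stopB",665,250,.04),("cTL",443,118,.042),("cTR",632,148,.042),("cBR",622,222,.042),("cBL",438,200,.042)):print(n,g(u,v,z))
print("side rel",atz(s,235+95/4,200+68/4,.09),"side bar",atz(s,235+65/4,200+124/4,.1), tri(t,(180+67/7,185+104/7),s,(250.8,230.5)))
b=[m for m in masks_of(t,"basket")][0]["mask"];c,_=cv2.findContours(b.astype(np.uint8),0,1);r=cv2.minAreaRect(max(c,key=len));bp=cv2.boxPoints(r)
print([atz(t,*q,.085).round(3) for q in bp])
```

```text
[array([0.5973, 0.0982, 0.012 ]), array([ 0.5853, -0.1967,  0.012 ]), array([ 0.4973, -0.1909,  0.012 ]), array([0.5096, 0.0999, 0.012 ])]
[np.float64(0.295), np.float64(0.088), np.float64(0.291), np.float64(0.088)]
yaxis deg 87.62422843108635 ctr [ 0.547375 -0.047375  0.012   ]
bar [0.5544 0.1205 0.102 ] ends [0.5768 0.121  0.1   ] [0.5324 0.1207 0.1   ] rel [0.5495 0.0099 0.09  ]
87.46323826184002 0.11070849109259866
jawL [ 0.5711 -0.0474  0.046 ]
jawR [ 0.5206 -0.0481  0.046 ]
stopT [ 0.5702 -0.1774  0.04  ]
stopB [ 0.5092 -0.171   0.04  ]
cTL [ 0.5692 -0.0564  0.042 ]
cTR [ 0.5593 -0.1521  0.042 ]
cBR [ 0.5217 -0.1488  0.042 ]
cBL [ 0.5276 -0.0565  0.042 ]
side rel [0.54557888 0.0225726  0.09      ] side bar [0.54834678 0.1345857  0.1       ] (array([0.55393892, 0.12169096, 0.09446076]), np.float64(0.0034586640602840214))Traceback (most recent call last):
  File "<stdin>", line 11, in <module>
IndexError: list index out of range
```

Request:
drive_tool([
  [0,0,-7,0,0,0,0],
  [0,0,-7,0,0,0,0],
  [0,0,-7,0,0,0,0],
  [0,0,-7,0,0,0,0],
  [0,0,-7,0,0,0,0],
  [0,0,-7,0,0,0,0],
  [0,0,-7,0,0,0,0],
  [0,0,-7,0,0,0,0],
], force=30)

```text
time: 1.82
tool_pos: [0.1636, -0.6548, 0.2313]
tcp_rot: [-2.568, -1.81, -0.0]
wrist_force: [0.4, -0.3, -0.5]
width: -0.0
grip_force: 0.0
```

Request:
drive_tool([
  [0,0,-6,0,0,0,0],
  [0,0,-6,0,0,0,0],
  [0,0,-6,0,0,0,0],
])

```text
time: 2.07
tool_pos: [0.1636, -0.6549, 0.2312]
tcp_rot: [-2.254, -2.189, -0.0]
wrist_force: [0.0, 0.2, -0.5]
width: 0.003
grip_force: 0.0
```

```bash
cat >> h.py <<'E'
def to(X,yaw=None):
    s=status.read_state();M=R.from_rotvec(s["tcp_rot"]).as_matrix()
    print("t",round(s["time"],2),"pos",s["tool_pos"].round(4),"xhead",np.degrees(np.arctan2(M[1,0],M[0,0])).round(2),"z",M[:,2].round(4),"F",s["wrist_force"].round(1),"w",round(s["width"],3),"grip",round(s["grip_force"],1))
    if X is not None: print("shift",(M.T@(np.array(X)-s["tool_pos"])).round(4))
E
python3 -c "
from h import *
to([.5544,.1205,.16])"
```

```text
t 2.07 pos [ 0.1636 -0.6549  0.2312] xhead 88.32 z [ 0.e+00  1.e-04 -1.e+00] F [ 0.   0.2 -0.5] w 0.003 grip 0.0
shift [0.7865 0.3679 0.0713]
```

Request:
drive_tool([
  [0,0,0,0.0357,0.0167,0.0018,0],
  [0,0,0,0.0357,0.0167,0.0018,0],
  [0,0,0,0.0357,0.0167,0.0018,0],
  [0,0,0,0.0357,0.0167,0.0018,0],
  [0,0,0,0.0357,0.0167,0.0018,0],
  [0,0,0,0.0357,0.0167,0.0018,0],
  [0,0,0,0.0357,0.0167,0.0018,0],
  [0,0,0,0.0357,0.0167,0.0018,0],
])

```text
time: 2.73
tool_pos: [0.3074, -0.3724, 0.217]
tcp_rot: [2.259, 2.182, 0.0]
wrist_force: [-0.2, 0.2, -0.5]
width: 0.001
grip_force: 0.0
```

Request:
drive_tool([
  [0,0,0,0.0357,0.0167,0.0018,0],
  [0,0,0,0.0357,0.0167,0.0018,0],
  [0,0,0,0.0357,0.0167,0.0018,0],
  [0,0,0,0.0357,0.0167,0.0018,0],
  [0,0,0,0.0357,0.0167,0.0018,0],
  [0,0,0,0.0357,0.0167,0.0018,0],
  [0,0,0,0.0357,0.0167,0.0018,0],
  [0,0,0,0.0357,0.0167,0.0018,0],
])

```text
time: 3.4
tool_pos: [0.4509, -0.0913, 0.2029]
tcp_rot: [2.258, 2.182, 0.001]
wrist_force: [1.1, -0.5, 0.6]
width: 0.0
grip_force: 0.0
```

Request:
drive_tool([
  [0,0,0,0.0357,0.0167,0.0018,0],
  [0,0,0,0.0357,0.0167,0.0018,0],
  [0,0,0,0.0357,0.0167,0.0018,0],
  [0,0,0,0.0357,0.0167,0.0018,0],
  [0,0,0,0.0357,0.0167,0.0018,0],
  [0,0,0,0.0357,0.0167,0.0018,0],
  [0,0,-0.7,0,0,0,0],
  [0,0,0,0,0,0,0],
])

```text
time: 4.07
tool_pos: [0.5582, 0.1192, 0.1914]
tcp_rot: [-2.241, -2.201, 0.001]
wrist_force: [0.2, -0.4, 0.3]
width: -0.002
grip_force: 0.0
```

```bash
cat >> h.py <<'E'
def wshot(n=None):
    s=status.read_state();p=read_camera("wrist");T=np.eye(4);T[:3,:3]=R.from_rotvec(s["tcp_rot"]).as_matrix();T[:3,3]=s["tool_pos"]
    p["W"]=T@np.array(p["mount"])
    if n: save(p,n)
    return p
def wat(p,u,v,z):
    K=np.array(p["intrinsics"]);a=np.array([(u-K[0,2])/K[0,0],(v-K[1,2])/K[1,1]]);r=np.hypot(*a)
    d=np.array([np.sin(r)*a[0]/r,-np.sin(r)*a[1]/r,-np.cos(r)]);d=p["W"][:3,:3]@d;o=p["W"][:3,3]
    return o+d*(z-o[2])/d[2]
E
python3 -c "
from h import *
to([.5544,.1205,.16])
p=wshot('w1.png')
for n in('trigger_pad','release_top','carton','jaw','basket'):
  for m in masks_of(p,n)[:2]:
    v,u=np.nonzero(m['mask']);print(n,round(m['score'],2),np.round(m['bbox']),u.mean().round(1),v.mean().round(1))
"
```

```text
t 4.07 pos [0.5582 0.1192 0.1914] xhead 88.95 z [-6.e-04 -2.e-04 -1.e+00] F [ 0.2 -0.4  0.3] w -0.002 grip 0.0
shift [ 0.0012 -0.0038  0.0314]
trigger_pad 0.66 [220. 177. 271. 248.] 246.0 200.8
trigger_pad 0.59 [210. 172. 285. 288.] 244.6 215.2
carton 0.73 [247. 312. 258. 341.] 253.0 327.1
basket 0.86 [104.   0. 330.  84.] 217.3 40.3
```

View pics/w1.png

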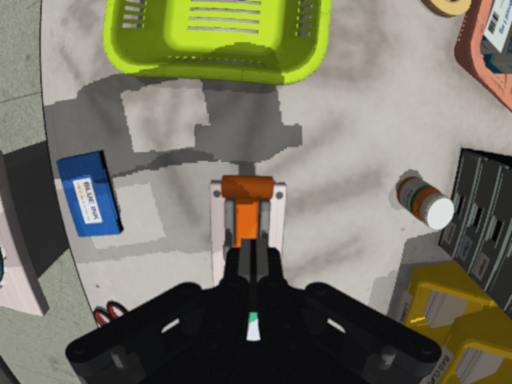

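The wrist view shows the orange bar at (247, 187), spanning u 222–273, with the fingers in front.

```bash
python3 -c "
from h import *
p=wshot()
for q in((247,187),(222,187),(273,187),(247,176),(247,198)): print(q,wat(p,*q,.097).round(4))
for q in((212,183),(285,183),(211,280)): print(q,wat(p,*q,.012).round(4))
to([.5544,.1205,.11])
"
```

```text
(247, 187) [0.553  0.1231 0.097 ]
(222, 187) [0.5318 0.1237 0.097 ]
(273, 187) [0.5749 0.1226 0.097 ]
(247, 176) [0.5533 0.1328 0.097 ]
(247, 198) [0.5527 0.1133 0.097 ]
(212, 183) [0.5106 0.1013 0.012 ]
(285, 183) [0.5941 0.0992 0.012 ]
(211, 280) [ 0.4981 -0.0335  0.012 ]
t 4.42 pos [0.5575 0.1162 0.192 ] xhead 88.62 z [ 3.e-04 -1.e-04 -1.e+00] F [-0.9  0.   0.6] w 0.001 grip 0.0
shift [ 0.0042 -0.0033  0.082 ]
```

Request:
drive_tool([
  [0,0,0,0.004,-0.0035,0.025,0],
  [0,0,0,0,0,0.03,0],
  [0,0,0,0,0,0.02,0],
  [0,0,0,0,0,0.006,0],
  [0,0,0,0,0,0,0],
])

```text
time: 4.83
tool_pos: [0.5525, 0.1205, 0.1086]
tcp_rot: [-2.245, -2.194, 0.006]
wrist_force: [0.4, -0.8, -0.4]
width: -0.0
grip_force: 0.0
```

Request:
drive_tool([
  [0,0,0,0,0,0.006,0],
  [0,0,0,0,0,0.006,0],
  [0,0,0,0,0,0,0],
])

```text
time: 5.08
tool_pos: [0.5558, 0.1216, 0.0998]
tcp_rot: [2.245, 2.195, 0.004]
wrist_force: [0.8, -0.8, 2.9]
width: 0.001
grip_force: 1.8
```

```bash
python3 -c "
from h import *
to([.554,.122,.102])
"
```

```text
t 5.08 pos [0.5558 0.1216 0.0998] xhead 88.72 z [ 3.e-03  5.e-04 -1.e+00] F [ 0.8 -0.8  2.9] w 0.001 grip 1.8
shift [ 0.0004 -0.0018 -0.0022]
```

Request:
drive_tool([
  [0,0,0,0,0,0.006,0],
  [0,0,0,0,0,0.006,0],
  [0,0,0,0,0,0.006,0],
  [0,0,0,0,0,0.003,0],
  [0,0,0,0,0,0,0],
])

```text
time: 5.5
tool_pos: [0.5569, 0.1223, 0.08]
tcp_rot: [2.244, 2.195, 0.007]
wrist_force: [1.5, 0.9, 5.2]
width: -0.003
grip_force: 2.9
```

Request:
drive_tool([
  [0,0,0,0,0,0.001,0],
  [0,0,0,0,0,0,0],
])

```text
time: 5.67
tool_pos: [0.5569, 0.1223, 0.0795]
tcp_rot: [2.244, 2.195, 0.008]
wrist_force: [-0.6, 1.4, 7.9]
width: 0.0
grip_force: 3.5
```

Request:
drive_tool([
  [0,0,0,0,0,0.002,0],
  [0,0,0,0,0,0,0],
])

```text
time: 5.83
tool_pos: [0.557, 0.1223, 0.078]
tcp_rot: [2.244, 2.195, 0.007]
wrist_force: [-2.1, 0.1, 8.2]
width: -0.001
grip_force: 4.2
```

Request:
drive_tool([
  [0,0,0,0,0,-0.008,0],
  [0,0,0,0,0,-0.01,0],
  [0,0,0,0,0,-0.007,0],
  [0,0,0,0,0,0,0],
  [0,0,0,0,0,0,0],
])

```text
time: 6.25
tool_pos: [0.5554, 0.1217, 0.1009]
tcp_rot: [2.245, 2.196, 0.004]
wrist_force: [0.4, 1.1, 3.5]
width: 0.003
grip_force: 2.1
```

```bash
python3 -c "
from h import *
to([.554,.122,.102])
t=read_camera('top');save(t,'t2.png')
a=cv2.resize(t['color'][185:232,180:290],None,fx=7,fy=7,interpolation=cv2.INTER_CUBIC);cv2.imwrite('pics/t2.png',a[:,:,::-1])
"
```

```text
t 6.25 pos [0.5554 0.1217 0.1009] xhead 88.72 z [ 2.6e-03  6.0e-04 -1.0e+00] F [0.4 1.1 3.5] w 0.003 grip 2.1
shift [ 0.0003 -0.0014 -0.0011]
```

View pics/t2.png

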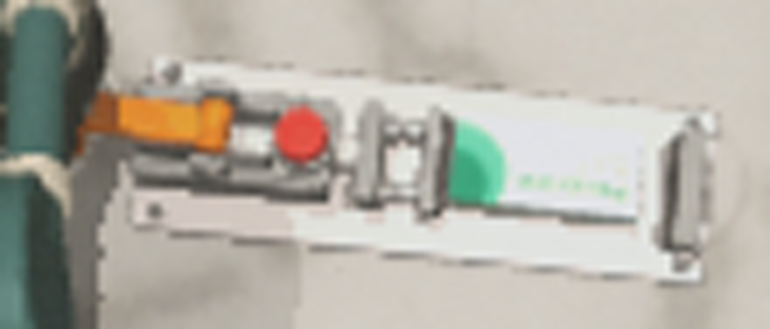

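Request:
drive_tool([
  [0,0,0,0,0,0.006,0],
  [0,0,0,0,0,0.006,0],
  [0,0,0,0,0,0.004,0],
  [0,0,0,0,0,0.003,0],
  [0,0,0,0,0,0.003,0],
  [0,0,0,0,0,0,0],
])

```text
time: 6.8
tool_pos: [0.5556, 0.1221, 0.0783]
tcp_rot: [2.246, 2.196, 0.004]
wrist_force: [-0.0, 1.5, 7.9]
width: 0.001
grip_force: 3.8
```

Request:
drive_tool([
  [0,0,0,0,0,0.003,0],
  [0,0,0,0,0,0,0],
])

```text
time: 6.97
tool_pos: [0.5558, 0.1221, 0.0777]
tcp_rot: [2.246, 2.196, 0.003]
wrist_force: [-4.0, 0.1, 19.0]
width: 0.002
grip_force: 9.3
```

Request:
drive_tool([
  [0,0,0,0,0,-0.008,0],
  [0,0,0,0,0,-0.01,0],
  [0,0,0,0,0,-0.007,0],
  [0,0,0,0,0,0,0],
  [0,0,0,0,0,0,0],
])

```text
time: 7.38
tool_pos: [0.5548, 0.1216, 0.1]
tcp_rot: [2.246, 2.196, 0.002]
wrist_force: [0.8, -0.2, 1.9]
width: -0.002
grip_force: 1.3
```

```bash
python3 -c "
from h import *
to([.554,.122,.102])
t=read_camera('top')
a=cv2.resize(t['color'][185:232,180:290],None,fx=7,fy=7,interpolation=cv2.INTER_CUBIC);cv2.imwrite('pics/t3.png',a[:,:,::-1])
"
```

```text
t 7.38 pos [0.5548 0.1216 0.1   ] xhead 88.72 z [ 1.e-03  4.e-04 -1.e+00] F [ 0.8 -0.2  1.9] w -0.002 grip 1.3
shift [ 0.0003 -0.0008 -0.002 ]
```

View pics/t3.png

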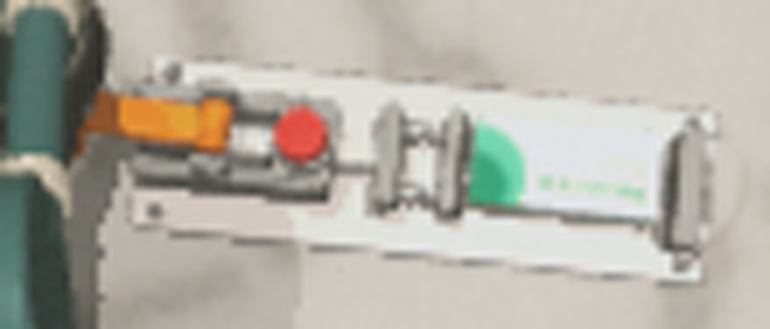

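The jaw moved another 10 mm and the carton's far edge (~660) is close to the stop. I'll take the next stroke in small increments, watching the force.

Request:
drive_tool([
  [0,0,0,0,0,0.006,0],
  [0,0,0,0,0,0.004,0],
  [0,0,0,0,0,0,0],
])

```text
time: 7.68
tool_pos: [0.5545, 0.1218, 0.0889]
tcp_rot: [-2.246, -2.196, -0.001]
wrist_force: [-0.6, 0.5, 6.6]
width: 0.001
grip_force: 3.4
```

Request:
drive_tool([
  [0,0,0,0,0,0.004,0],
  [0,0,0,0,0,0,0],
])

```text
time: 7.85
tool_pos: [0.5548, 0.1219, 0.0854]
tcp_rot: [-2.246, -2.196, -0.001]
wrist_force: [-0.6, 1.1, 7.7]
width: -0.001
grip_force: 3.6
```

Request:
drive_tool([
  [0,0,0,0,0,0.003,0],
  [0,0,0,0,0,0,0],
])

```text
time: 8.02
tool_pos: [0.5546, 0.1218, 0.0822]
tcp_rot: [-2.246, -2.196, -0.001]
wrist_force: [0.1, 1.4, 6.2]
width: 0.0
grip_force: 3.1
```

Request:
drive_tool([
  [0,0,0,0,0,0.002,0],
  [0,0,0,0,0,0,0],
])

```text
time: 8.18
tool_pos: [0.5546, 0.1218, 0.0805]
tcp_rot: [-2.246, -2.196, -0.001]
wrist_force: [-1.1, 1.2, 8.2]
width: -0.001
grip_force: 4.0
```

Request:
drive_tool([
  [0,0,0,0,0,0.001,0],
  [0,0,0,0,0,0,0],
])

```text
time: 8.35
tool_pos: [0.5546, 0.1218, 0.0797]
tcp_rot: [-2.246, -2.196, -0.001]
wrist_force: [-1.5, 1.0, 7.8]
width: -0.001
grip_force: 3.9
```

Request:
drive_tool([
  [0,0,0,0,0,0.001,0],
  [0,0,0,0,0,0,0],
])

```text
time: 8.52
tool_pos: [0.5547, 0.1218, 0.0789]
tcp_rot: [-2.246, -2.196, -0.001]
wrist_force: [-1.0, 1.4, 9.2]
width: -0.001
grip_force: 4.6
```

Request:
drive_tool([
  [0,0,0,0,0,0.001,0],
  [0,0,0,0,0,0,0],
])

```text
time: 8.68
tool_pos: [0.5547, 0.1218, 0.078]
tcp_rot: [-2.246, -2.196, -0.001]
wrist_force: [-1.5, 1.2, 9.1]
width: 0.001
grip_force: 4.5
```

Request:
drive_tool([
  [0,0,0,0,0,-0.008,0],
  [0,0,0,0,0,-0.01,0],
  [0,0,0,0,0,-0.005,0],
  [0,0,0,0,0,0,0],
  [0,0,0,0,0,0,0],
])

```text
time: 9.1
tool_pos: [0.555, 0.1216, 0.1012]
tcp_rot: [2.246, 2.196, 0.002]
wrist_force: [0.6, 0.3, 4.2]
width: -0.004
grip_force: 1.9
```

```bash
python3 -c "
from h import *
to([.554,.122,.102])
t=read_camera('top')
a=cv2.resize(t['color'][185:232,180:290],None,fx=7,fy=7,interpolation=cv2.INTER_CUBIC);cv2.imwrite('pics/t4.png',a[:,:,::-1])
"
```

```text
t 9.1 pos [0.555  0.1216 0.1012] xhead 88.72 z [ 1.5e-03  5.0e-04 -1.0e+00] F [0.6 0.3 4.2] w -0.004 grip 1.9
shift [ 0.0003 -0.001  -0.0008]
```

View pics/t4.png

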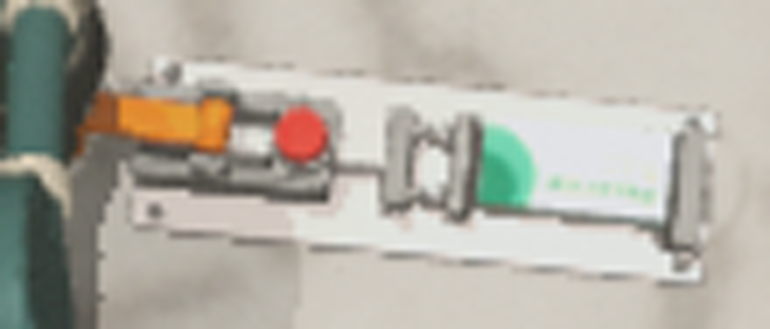

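The carton now sits against the stop, and the squeeze has just begun. Next stroke, slowly.

Request:
drive_tool([
  [0,0,0,0,0,0.006,0],
  [0,0,0,0,0,0.004,0],
  [0,0,0,0,0,0,0],
])

```text
time: 9.4
tool_pos: [0.5554, 0.1221, 0.0912]
tcp_rot: [2.246, 2.196, 0.004]
wrist_force: [1.2, 1.8, 8.1]
width: -0.0
grip_force: 4.2
```

Request:
drive_tool([
  [0,0,0,0,0,0.004,0],
  [0,0,0,0,0,0,0],
])

```text
time: 9.57
tool_pos: [0.5558, 0.1223, 0.0879]
tcp_rot: [2.246, 2.196, 0.005]
wrist_force: [-0.8, 1.5, 10.8]
width: -0.001
grip_force: 5.6
```

Request:
drive_tool([
  [0,0,0,0,0,0.003,0],
  [0,0,0,0,0,0,0],
])

```text
time: 9.73
tool_pos: [0.5559, 0.1225, 0.0855]
tcp_rot: [2.246, 2.196, 0.005]
wrist_force: [-1.5, 2.8, 12.5]
width: -0.005
grip_force: 6.4
```

Request:
drive_tool([
  [0,0,0,0,0,0.002,0],
  [0,0,0,0,0,0,0],
])

```text
time: 9.9
tool_pos: [0.5559, 0.1226, 0.0839]
tcp_rot: [2.246, 2.196, 0.006]
wrist_force: [-2.7, 2.5, 12.9]
width: -0.002
grip_force: 6.8
```

Request:
drive_tool([
  [0,0,0,0,0,0.002,0],
  [0,0,0,0,0,0,0],
])

```text
time: 10.07
tool_pos: [0.556, 0.1226, 0.0819]
tcp_rot: [2.246, 2.196, 0.006]
wrist_force: [-1.1, 2.7, 13.9]
width: 0.005
grip_force: 6.8
```

Request:
drive_tool([
  [0,0,0,0,0,0.002,0],
  [0,0,0,0,0,0,0],
])

```text
time: 10.23
tool_pos: [0.5561, 0.1226, 0.0801]
tcp_rot: [2.246, 2.196, 0.006]
wrist_force: [-3.2, 3.0, 15.7]
width: -0.001
grip_force: 7.6
```

Request:
drive_tool([
  [0,0,0,0,0,0.001,0],
  [0,0,0,0,0,0,0],
])

```text
time: 10.4
tool_pos: [0.5562, 0.1226, 0.0794]
tcp_rot: [2.246, 2.196, 0.006]
wrist_force: [-2.7, 2.5, 16.3]
width: -0.001
grip_force: 8.2
```

Request:
drive_tool([
  [0,0,0,0,0,0.001,0],
  [0,0,0,0,0,0,0],
])

```text
time: 10.57
tool_pos: [0.5562, 0.1226, 0.0786]
tcp_rot: [2.246, 2.196, 0.006]
wrist_force: [-3.1, 2.2, 17.5]
width: 0.003
grip_force: 8.9
```

Request:
drive_tool([
  [0,0,0,0,0,-0.008,0],
  [0,0,0,0,0,-0.01,0],
  [0,0,0,0,0,-0.008,0],
  [0,0,0,0,0,0,0],
  [0,0,0,0,0,0,0],
])

```text
time: 10.98
tool_pos: [0.5541, 0.1214, 0.1013]
tcp_rot: [-2.246, -2.196, 0.001]
wrist_force: [1.2, -0.0, 0.2]
width: 0.001
grip_force: 0.3
```

```bash
python3 -c "
from h import *
to([.554,.122,.102])
t=read_camera('top')
a=cv2.resize(t['color'][185:232,180:290],None,fx=7,fy=7,interpolation=cv2.INTER_CUBIC);cv2.imwrite('pics/t5.png',a[:,:,::-1])
"
```

```text
t 10.98 pos [0.5541 0.1214 0.1013] xhead 88.72 z [-5.e-04 -1.e-04 -1.e+00] F [ 1.2 -0.   0.2] w 0.001 grip 0.3
shift [ 0.0006 -0.0001 -0.0007]
```

View pics/t5.png

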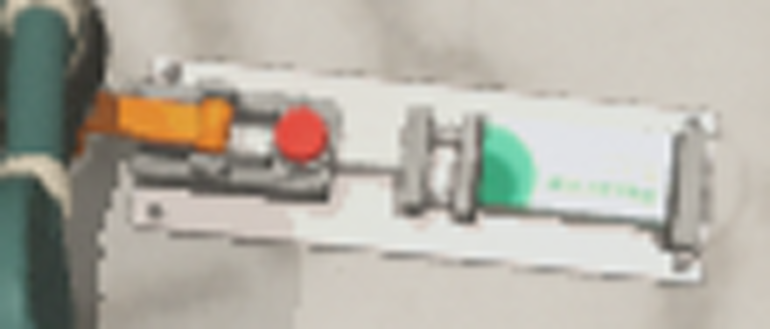

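Run:
```python
import cv2,numpy as np
I={k:cv2.imread(f"pics/{k}.png") for k in("t2","t3","t4","t5")}
I["t0"]=cv2.imread("pics/crop.png")[:329]
def find(T,im,x0,y0):
    r=cv2.matchTemplate(im,T,cv2.TM_CCOEFF_NORMED);_,m,_,(x,y)=cv2.minMaxLoc(r)
    h=r[y];a,b,c=(h[x-1],h[x],h[x+1]) if 0<x<len(h)-1 else (0,1,0)
    return round(x+.5*(a-c)/(a-2*b+c)-x0,2),y-y0,round(float(m),3)
for nm,(x0,y0,x1,y1) in dict(block=(392,98,438,222),plate=(448,104,492,228)).items():
    T=I["t5"][y0:y1,x0:x1]
    for k in("t0","t2","t3","t4","t5"):
        im=I[k].copy();w=np.zeros_like(im)
        lo,hi=(320,460) if nm=="block" else (390,520)
        print(nm,k,find(T,im[:,lo:hi],x0-lo,y0))
```

```text
block t0 (np.float32(-64.04), -8, 0.707)
block t2 (np.float32(-45.95), -5, 0.866)
block t3 (np.float32(-27.7), -3, 0.913)
block t4 (np.float32(-16.62), -2, 0.896)
block t5 (np.float32(-0.0), 0, 1.0)
plate t0 (np.float32(-55.46), -6, 0.779)
plate t2 (np.float32(-34.38), -5, 0.909)
plate t3 (np.float32(-15.28), -3, 0.897)
plate t4 (np.float32(-5.82), -1, 0.917)
plate t5 (np.float32(0.0), 0, 1.0)
```

Request:
drive_tool([
  [0,0,0,0,0,0.003,0],
  [0,0,0,0,0,0,0],
])

```text
time: 11.2
tool_pos: [0.5538, 0.1214, 0.0975]
tcp_rot: [-2.245, -2.196, 0.002]
wrist_force: [-0.4, -0.7, 2.3]
width: -0.001
grip_force: 1.0
```

Request:
drive_tool([
  [0,0,0,0,0,0.002,0],
  [0,0,0,0,0,0,0],
])

```text
time: 11.37
tool_pos: [0.5541, 0.1215, 0.0961]
tcp_rot: [-2.246, -2.196, 0.001]
wrist_force: [0.2, 0.1, 2.9]
width: -0.001
grip_force: 1.4
```

Request:
drive_tool([
  [0,0,0,0,0,0.002,0],
  [0,0,0,0,0,0,0],
])

```text
time: 11.53
tool_pos: [0.5545, 0.1216, 0.0945]
tcp_rot: [-2.246, -2.197, -0.0]
wrist_force: [-0.4, 0.2, 3.9]
width: -0.001
grip_force: 1.8
```

Request:
drive_tool([
  [0,0,0,0,0,0.002,0],
  [0,0,0,0,0,0,0],
])

```text
time: 11.7
tool_pos: [0.5548, 0.1217, 0.0931]
tcp_rot: [2.246, 2.196, 0.001]
wrist_force: [-1.1, 0.7, 6.5]
width: -0.001
grip_force: 3.2
```

Request:
drive_tool([
  [0,0,0,0,0,0.002,0],
  [0,0,0,0,0,0,0],
])

```text
time: 11.87
tool_pos: [0.555, 0.1219, 0.0917]
tcp_rot: [2.246, 2.196, 0.002]
wrist_force: [-2.7, 0.7, 9.6]
width: -0.001
grip_force: 4.7
```

Request:
drive_tool([
  [0,0,0,0,0,0.002,0],
  [0,0,0,0,0,0,0],
])

```text
time: 12.03
tool_pos: [0.5554, 0.122, 0.0904]
tcp_rot: [2.246, 2.196, 0.003]
wrist_force: [-3.6, 1.7, 12.7]
width: -0.001
grip_force: 6.2
```

Request:
drive_tool([
  [0,0,0,0,0,0.001,0],
  [0,0,0,0,0,0,0],
])

```text
time: 12.2
tool_pos: [0.5555, 0.122, 0.0899]
tcp_rot: [2.246, 2.196, 0.003]
wrist_force: [-3.5, 1.1, 13.9]
width: -0.001
grip_force: 6.8
```

Request:
drive_tool([
  [0,0,0,0,0,0.001,0],
  [0,0,0,0,0,0,0],
])

```text
time: 12.37
tool_pos: [0.5556, 0.1221, 0.0891]
tcp_rot: [2.246, 2.196, 0.004]
wrist_force: [-4.0, 1.4, 14.1]
width: 0.001
grip_force: 7.1
```

Request:
drive_tool([
  [0,0,0,0,0,0.001,0],
  [0,0,0,0,0,0,0],
])

```text
time: 12.53
tool_pos: [0.5559, 0.1221, 0.0883]
tcp_rot: [2.245, 2.196, 0.005]
wrist_force: [-3.0, 0.8, 15.4]
width: 0.002
grip_force: 7.4
```

Request:
drive_tool([
  [0,0,0,0,0,0.001,0],
  [0,0,0,0,0,0,0],
])

```text
time: 12.7
tool_pos: [0.556, 0.1222, 0.0875]
tcp_rot: [2.245, 2.196, 0.005]
wrist_force: [-4.8, 0.9, 15.5]
width: -0.004
grip_force: 7.9
```

Request:
drive_tool([
  [0,0,0,0,0,0.001,0],
  [0,0,0,0,0,0,0],
])

```text
time: 12.87
tool_pos: [0.5561, 0.1222, 0.0868]
tcp_rot: [2.245, 2.195, 0.005]
wrist_force: [-4.2, 0.9, 16.9]
width: -0.001
grip_force: 8.4
```

The force knee at about 13.7–14 N means the held squeeze is about 11 N, after a peak of about 16 N. One more ratchet step would hold about 20 N, which is close to the crush limit. I'll keep this step, let go, and wait two seconds.

Request:
drive_tool([
  [0,0,0,0,0,-0.007,0],
  [0,0,0,0,0,-0.009,0],
  [0,0,0,0,0,-0.01,0],
  [0,0,0,0,0,-0.015,0],
  [0,0,0,0,0,-0.015,0],
  [0,0,0,-0.02,0,0,0],
  [0,0,0,-0.03,0,0,0],
  [0,0,0,-0.03,0,0,0],
])

```text
time: 13.53
tool_pos: [0.5523, 0.0413, 0.1398]
tcp_rot: [-2.243, -2.199, 0.0]
wrist_force: [0.8, -0.7, 0.3]
width: 0.003
grip_force: 0.0
```

Request:
drive_tool([
  [0,0,0,-0.02,0,0,0],
  [0,0,0,-0.01,0,0,0],
  [0,0,0,0,0,0,0],
  [0,0,0,0,0,0,0],
])

```text
time: 13.87
tool_pos: [0.5517, 0.0116, 0.1394]
tcp_rot: [-2.247, -2.194, -0.0]
wrist_force: [0.1, 0.4, -0.5]
width: -0.005
grip_force: 0.0
```

Run:
```python
from h import *
to([.5495,.0100,.10])
p=wshot("w2.png")
for n in("release_top","carton","trigger_pad","basket"):
  for m in masks_of(p,n)[:2]:
    v,u=np.nonzero(m['mask']);print(n,round(m['score'],2),np.round(m['bbox']),u.mean().round(1),v.mean().round(1),wat(p,u.mean(),v.mean(),.09).round(4))
```

```text
t 13.87 pos [0.5517 0.0116 0.1394] xhead 88.65 z [-6.e-04  7.e-04 -1.e+00] F [ 0.1  0.4 -0.5] w -0.005 grip 0.0
shift [-0.0017 -0.0021  0.0394]
release_top 0.88 [230. 192. 265. 228.] 247.6 209.8 [0.5484 0.0166 0.09  ]
release_top 0.46 [204.  31. 298. 290.] 248.9 151.2 [0.5505 0.0582 0.09  ]
carton 0.64 [248. 310. 257. 341.] 253.2 327.1 [ 0.5495 -0.0968  0.09  ]
carton 0.39 [230. 190. 266. 232.] 247.1 209.7 [0.548  0.0168 0.09  ]
trigger_pad 0.59 [216.  36. 289. 164.] 250.2 86.7 [0.5524 0.1005 0.09  ]
```

View pics/w2.png

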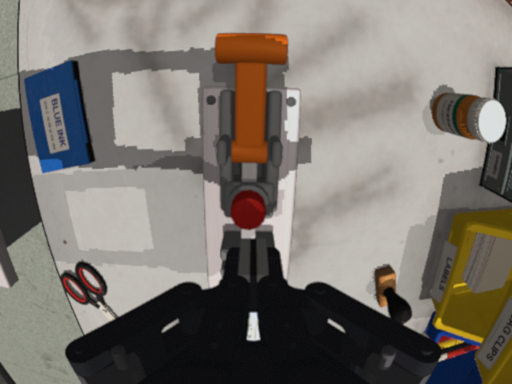

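The wrist view shows the red button at (248, 210), unobscured, just ahead of the fingers, and the bar is back up. I'll finish the wait while approaching.

Request:
drive_tool([
  [0,0,0,0.001,-0.0025,0.005,0],
  [0,0,0,0,0,0.005,0],
  [0,0,0,0,0,0.005,0],
  [0,0,0,0,0,0.005,0],
  [0,0,0,0,0,0.005,0],
  [0,0,0,0,0,0.005,0],
  [0,0,0,0,0,0.003,0],
  [0,0,0,0,0,0,0],
])

```text
time: 14.78
tool_pos: [0.5487, 0.0125, 0.1055]
tcp_rot: [-2.245, -2.195, 0.002]
wrist_force: [-0.7, 1.1, 0.1]
width: 0.0
grip_force: 0.0
```

Request:
drive_tool([
  [0,0,0,0,0,0,0],
  [0,0,0,0,0,0,0],
  [0,0,0,0,0,0,0],
  [0,0,0,0,0,0,0],
  [0,0,0,0,0,0,0],
  [0,0,0,0,0,0,0],
  [0,0,0,0,0,0,0],
  [0,0,0,0,0,0,0],
])

```text
time: 15.45
tool_pos: [0.5495, 0.0126, 0.1068]
tcp_rot: [2.246, 2.197, 0.0]
wrist_force: [0.2, -0.2, 0.3]
width: -0.003
grip_force: 0.0
```

Request:
drive_tool([
  [0,0,0,0,0,0.006,0],
  [0,0,0,0,0,0.004,0],
  [0,0,0,0,0,0.004,0],
  [0,0,0,0,0,0.003,0],
  [0,0,0,0,0,0,0],
  [0,0,0,0,0,0,0],
])

```text
time: 15.95
tool_pos: [0.5493, 0.0126, 0.0892]
tcp_rot: [-2.246, -2.196, 0.001]
wrist_force: [0.3, -1.0, -0.2]
width: 0.006
grip_force: 0.0
```

Run:
```python
from h import *
to([.5495,.0125,.082])
```

```text
t 15.95 pos [0.5493 0.0126 0.0892] xhead 88.73 z [-6.e-04  0.e+00 -1.e+00] F [ 0.3 -1.  -0.2] w 0.006 grip 0.0
shift [-0.0001  0.0002  0.0072]
```

Request:
drive_tool([
  [0,0,0,0,0,0.003,0],
  [0,0,0,0,0,0.003,0],
  [0,0,0,0,0,0.002,0],
  [0,0,0,0,0,0,0],
])

```text
time: 16.28
tool_pos: [0.5498, 0.0126, 0.0822]
tcp_rot: [2.246, 2.196, 0.001]
wrist_force: [-1.5, -0.2, 5.5]
width: 0.002
grip_force: 2.9
```

Request:
drive_tool([
  [0,0,0,0,0,0.001,0],
  [0,0,0,0,0,0,0],
  [0,0,0,0,0,0,0],
  [0,0,0,0,0,0,0],
])

```text
time: 16.62
tool_pos: [0.5498, 0.0126, 0.082]
tcp_rot: [2.246, 2.196, 0.001]
wrist_force: [-2.6, -0.6, 9.7]
width: -0.0
grip_force: 4.6
```

Request:
drive_tool([
  [0,0,0,0,0,0.001,0],
  [0,0,0,0,0,0,0],
  [0,0,0,0,0,0,0],
  [0,0,0,0,0,0,0],
  [0,0,0,0,0,0,0],
  [0,0,0,0,0,0,0],
  [0,0,0,0,0,0,0],
  [0,0,0,0,0,0,0],
])

```text
time: 17.28
tool_pos: [0.5499, 0.0126, 0.0819]
tcp_rot: [2.246, 2.196, 0.001]
wrist_force: [-5.9, 0.7, 15.0]
width: 0.002
grip_force: 7.3
```

Request:
drive_tool([
  [0,0,0,0,0,0,0],
  [0,0,0,0,0,-0.008,0],
  [0,0,0,0,0,-0.02,0],
  [0,0,0,0,0,-0.03,0],
  [0,0,0,0,0,-0.03,1],
  [0,0,0,0,0,0,1],
])

```text
time: 17.78
tool_pos: [0.554, 0.0125, 0.1744]
tcp_rot: [2.24, 2.191, 0.012]
wrist_force: [0.8, 0.3, 1.3]
width: 0.272
grip_force: 0.0
```

Run:
```python
from h import *
t=read_camera('top')
a=cv2.resize(t['color'][150:250,65:295],None,fx=3.4,fy=3.4,interpolation=cv2.INTER_CUBIC);cv2.imwrite('pics/t6.png',a[:,:,::-1])
to(None)
for n in("carton","jaw","basket"):
  for m in masks_of(t,n)[:2]:
    v,u=np.nonzero(m['mask']);print(n,round(m['score'],2),np.round(m['bbox'],1),u.mean().round(1),v.mean().round(1),atz(t,u.mean(),v.mean(),.042).round(4))
    if n=="basket":
      c,_=cv2.findContours(m["mask"].astype(np.uint8),0,1);print([atz(t,*q,.085).round(3) for q in cv2.boxPoints(cv2.minAreaRect(max(c,key=len)))])
```

```text
t 17.83 pos [0.5527 0.0125 0.1718] xhead 88.73 z [ 8.5e-03 -2.0e-04 -1.0e+00] F [-0.1  0.2  0.2] w 0.361 grip 0.0
carton 0.93 [374.  239.7 405.1 262.9] 388.4 251.6 [ 0.4233 -0.5641  0.042 ]
carton 0.7 [250.2 204.1 272.8 217.8] 261.9 208.9 [ 0.5464 -0.1246  0.042 ]
jaw 0.43 [225.1 198.9 237.7 217.8] 234.1 206.6 [ 0.5491 -0.0269  0.042 ]
basket 0.88 [ 84.9 171.3 167.3 237.4] 124.3 202.2 [0.5431 0.3608 0.042 ]
[array([0.456, 0.486, 0.085]), array([0.654, 0.482, 0.085]), array([0.62 , 0.206, 0.085]), array([0.424, 0.219, 0.085])]
```

View pics/t6.png

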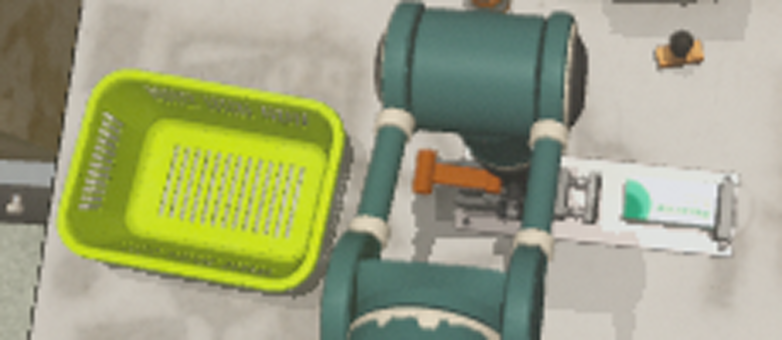

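The jaw is fully back (its edge is at the starting pixel, about 241.5) and the carton lies free by the stop, at about (0.546, -0.125).

Request:
drive_tool([
  [0,0,0,-0.02,-0.001,0,1],
  [0,0,0,-0.035,-0.001,0,1],
  [0,0,0,-0.035,0,0,1],
  [0,0,0,-0.03,0,0.01,1],
  [0,0,0,-0.016,0,0.02,1],
  [0,0,0,0,0,0.03,1],
  [0,0,0,0,0,0,1],
  [0,0,0,0,0,0,1],
], force=30)

```text
time: 18.65
tool_pos: [0.5411, -0.1226, 0.104]
tcp_rot: [-2.241, -2.191, 0.006]
wrist_force: [0.3, 1.9, -0.3]
width: 0.999
grip_force: 0.0
```

Run:
```python
from h import *
to([.546,-.125,.016])
p=wshot()
for n in("carton","basket"):
  for m in masks_of(p,n)[:2]:
    v,u=np.nonzero(m['mask']);print(n,round(m['score'],2),np.round(m['bbox']),u.mean().round(1),v.mean().round(1),wat(p,u.mean(),v.mean(),.042).round(4))
    if n=="carton":print([wat(p,*q,.042).round(4) for q in cv2.boxPoints(cv2.minAreaRect(np.c_[u,v].astype(np.float32)))])
to([.546,-.125,.016])
```

```text
t 18.65 pos [ 0.5411 -0.1226  0.104 ] xhead 88.69 z [-0.0082  0.0024 -1.    ] F [ 0.3  1.9 -0.3] w 0.999 grip 0.0
shift [-0.0025  0.0057  0.088 ]
carton 0.64 [230. 137. 294. 265.] 260.0 199.4 [ 0.5463 -0.1145  0.042 ]
[array([ 0.5177, -0.1682,  0.042 ]), array([ 0.5271, -0.068 ,  0.042 ]), array([ 0.5713, -0.0708,  0.042 ]), array([ 0.5694, -0.172 ,  0.042 ])]
t 18.8 pos [ 0.5452 -0.1229  0.1086] xhead 88.78 z [ 1.2e-03 -2.0e-04 -1.0e+00] F [ 0.2 -0.4  0.7] w 1.001 grip 0.0
shift [-0.002   0.0007  0.0926]
```

Request:
drive_tool([
  [0,0,0,0,0.001,0.02,1],
  [0,0,0,0,0,0.025,1],
  [0,0,0,0,0,0.02,1],
  [0,0,0,0,0,0.014,1],
  [0,0,0,0,0,0.008,1],
  [0,0,0,0,0,0.005,1],
  [0,0,0,0,0,0,1],
])

```text
time: 19.38
tool_pos: [0.5458, -0.123, 0.0159]
tcp_rot: [2.245, 2.197, 0.0]
wrist_force: [0.4, 0.0, 0.2]
width: 1.0
grip_force: 0.0
```

Request:
drive_tool([
  [0,0,0,0,0,0,0.45],
  [0,0,0,0,0,0,0.4],
  [0,0,0,0,0,0,0.4],
  [0,0,0,0,0,0,0.4],
  [0,0,0,0,0,0,0.4],
  [0,0,0,0,0,0,0.4],
])

```text
time: 19.88
tool_pos: [0.5466, -0.1236, 0.017]
tcp_rot: [2.245, 2.195, 0.002]
wrist_force: [-1.1, 0.6, 5.8]
width: 0.519
grip_force: 31.4
```

Request:
drive_tool([
  [0,0,0,0,0,-0.01,0.4],
  [0,0,0,0,0,-0.02,0.4],
  [0,0,0,0,0,-0.03,0.4],
  [0,0,0,0,0,-0.035,0.4],
  [0,0,0,0,0,-0.035,0.4],
  [0,0,0,0,0,-0.025,0.4],
  [0,0,0,0,0,0,0.4],
])

```text
time: 20.47
tool_pos: [0.5496, -0.1246, 0.1785]
tcp_rot: [2.238, 2.189, 0.01]
wrist_force: [0.4, -0.4, 0.2]
width: 0.522
grip_force: 30.7
```

Request:
drive_tool([
  [0,0,0,0.015,-0.001,0,0.4],
  [0,0,0,0.025,-0.001,0,0.4],
  [0,0,0,0.035,-0.001,0,0.4],
  [0,0,0,0.035,-0.002,0,0.4],
  [0,0,0,0.035,-0.002,0,0.4],
  [0,0,0,0.035,-0.002,0,0.4],
  [0,0,0,0.035,-0.001,0,0.4],
  [0,0,0,0.035,-0.001,0,0.4],
])

```text
time: 21.13
tool_pos: [0.539, 0.1282, 0.1702]
tcp_rot: [-2.246, -2.196, 0.001]
wrist_force: [1.0, 1.0, -1.0]
width: 0.519
grip_force: 30.7
```

Request:
drive_tool([
  [0,0,0,0.035,-0.001,0,0.4],
  [0,0,0,0.035,-0.001,0,0.4],
  [0,0,0,0.035,-0.001,0,0.4],
  [0,0,0,0.035,-0.001,0,0.4],
  [0,0,0,0.03,-0.001,0,0.4],
  [0,0,0,0.025,-0.001,0,0.4],
  [0,0,5.7,0,0,0,0.4],
  [0,0,0,0,0,0,0.4],
])

```text
time: 21.8
tool_pos: [0.5374, 0.3232, 0.1698]
tcp_rot: [-2.352, -2.082, 0.002]
wrist_force: [0.1, -0.0, -1.6]
width: 0.524
grip_force: 30.6
```

Run:
```python
from h import *
p=wshot('w3.png');t=read_camera("top")
print("floor c",atz(t,132.6,206.8,.002))
for m in masks_of(p,"basket")[:1]:
    v,u=np.nonzero(m['mask']);print(np.round(m['bbox']))
to([.5385,.348,.009])
```

```text
floor c [0.5339728  0.34312428 0.002     ]
[125.   0. 371. 287.]
t 21.95 pos [0.538  0.3211 0.1701] xhead 83.13 z [-1.e-03 -9.e-04 -1.e+00] F [-0.6  0.3 -0. ] w 0.526 grip 30.6
shift [ 0.0269 -0.0025  0.1611]
```

View pics/w3.png

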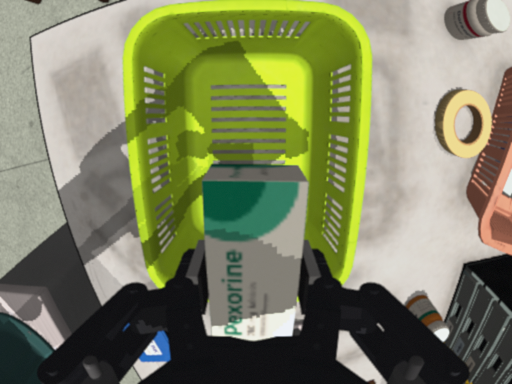

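The carton is held level, aligned with and centred on the basket (basket axis about u = 248, carton about 254). Now to lower it.

Request:
drive_tool([
  [0,0,0,0.015,-0.0025,0,0.4],
  [0,0,0,0.01,0,0.01,0.4],
  [0,0,0,0,0,0.03,0.4],
  [0,0,0,0,0,0.035,0.4],
  [0,0,0,0,0,0.03,0.4],
  [0,0,0,0,0,0.02,0.4],
  [0,0,0,0,0,0.015,0.4],
  [0,0,0,0,0,0,0.4],
])

```text
time: 22.62
tool_pos: [0.5356, 0.3452, 0.0253]
tcp_rot: [-2.351, -2.081, 0.013]
wrist_force: [-1.1, -0.6, -0.2]
width: 0.523
grip_force: 30.7
```

Request:
drive_tool([
  [0,0,0,0,0,0.008,0.4],
  [0,0,0,0,0,0.006,0.4],
  [0,0,0,0,0,0.004,0.4],
  [0,0,0,0,0,0,0.4],
  [0,0,0,0,0,0,0.4],
])

```text
time: 23.03
tool_pos: [0.5393, 0.3472, 0.0133]
tcp_rot: [2.352, 2.082, 0.001]
wrist_force: [0.2, 0.7, -1.4]
width: 0.526
grip_force: 30.7
```

Request:
drive_tool([
  [0,0,0,0,0,0.003,0.4],
  [0,0,0,0,0,0.002,0.4],
  [0,0,0,0,0,0,0.4],
])

```text
time: 23.28
tool_pos: [0.5388, 0.347, 0.0076]
tcp_rot: [-2.352, -2.082, 0.0]
wrist_force: [0.1, -0.0, -0.5]
width: 0.523
grip_force: 30.7
```

Request:
drive_tool([
  [0,0,0,0,0,0,0.58],
  [0,0,0,0,0,0,0.66],
  [0,0,0,0,0,0,0.7],
  [0,0,0,0,0,0,0.7],
  [0,0,0,0,0,0,0.7],
  [0,0,0,0,0,0,0.7],
])

```text
time: 23.78
tool_pos: [0.539, 0.347, 0.0078]
tcp_rot: [2.352, 2.082, 0.0]
wrist_force: [0.6, -0.9, 0.1]
width: 0.7
grip_force: 0.0
```

Request:
drive_tool([
  [0,0,0,0,0,-0.01,0.7],
  [0,0,0,0,0,-0.02,0.7],
  [0,0,0,0,0,-0.03,0.7],
  [0,0,0,0,0,-0.04,0.7],
  [0,0,0,0,0,-0.04,0.7],
  [0,0,0,0,0,-0.04,0.7],
  [0,0,0,0,0,0,0.7],
  [0,0,0,0,0,0,0.7],
])

```text
time: 24.45
tool_pos: [0.5415, 0.3485, 0.1934]
tcp_rot: [2.351, 2.081, 0.014]
wrist_force: [-0.3, -0.5, 0.1]
width: 0.697
grip_force: 0.0
```

Run:
```python
from h import *
to(None)
p=wshot();s=read_camera("side")
b=cv2.resize(s["color"][190:345,165:325],None,fx=2.4,fy=2.4)
im=np.zeros((384,512+b.shape[1],3),np.uint8);im[:,:512]=p["color"];im[:b.shape[0],512:]=b
im=cv2.resize(im,None,fx=.88,fy=.88);cv2.imwrite("pics/end.png",im[:,:,::-1])
```

```text
t 24.45 pos [0.5415 0.3485 0.1934] xhead 83.03 z [ 0.0081  0.0048 -1.    ] F [-0.3 -0.5  0.1] w 0.697 grip 0.0
```

View pics/end.png

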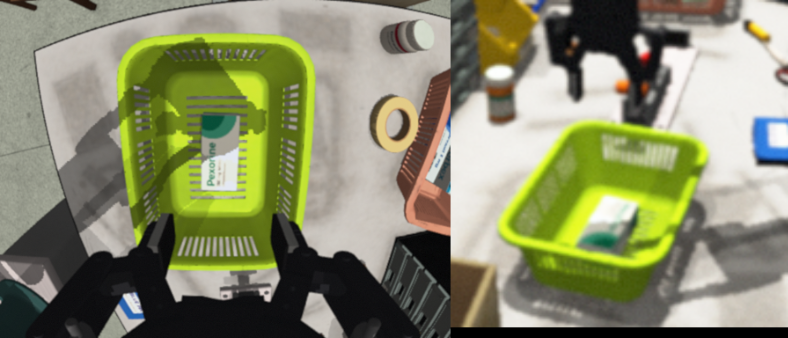

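The carton lies flat on the basket floor at (220, 150), the gripper is clear, and the bottle and basket have not moved.

```bash
python3 -c "
from h import *
print(workorder.finish_job())"
```

```text
the job is handed in; nothing more can be done
None
```

The carton was squeezed to about 16 N at the peak, held at about 11 N (estimated from the trigger force) for just over two seconds, then released with the jaw fully back and laid flat in the green basket; I handed the job in at about 24.5 s of the 67 s, but the hand-in gave no verdict.

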